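Clear the label printer's lid and hold it open at the gauge arm

ROBOT

A 6-joint arm with a two-finger parallel gripper is mounted at the origin on the work surface. World frame = base frame: x ahead of the robot, y to its left, z up, the work surface at z = 0. Lengths are in m, angles in degrees, forces in N, time in s.
With the tool pointing down it reaches from about 0.325 to 0.85 m from the base axis. Payload 15.5 kg.
Tool frame: the origin (TCP) lies midway between the tips of the shut fingers; the grasp point (between the pads) lies 19 mm behind it; y points along the fingers, x is the direction in which the jaws open and shut, and the axes are right-handed (so a half turn about y gives the same grasp; the last joint's range is limited). The gripper opens to 91 mm and grips with 3 to 60 N. Pads are 32 mm wide; open, the fingers measure 118 mm over their backs; the gripper's body (76 mm by 178 mm) begins 60 mm behind the grasp point.
Start: joints at [61.278, 28.281, 77.091, -0, 74.628, -5.472], TCP at [0.247, 0.574, 0.181] pointing down, gripper open.
Joint ranges: [-166.48, 166.48], [-47.26, 123.95], [12.59, 153.08], [-70.14, 250.14], [6.76, 159.57], [-176.63, 176.63]. Speed limits (degrees/s): [108.29, 108.29, 147.25, 172.46, 172.46, 172.46].

INTERFACE

Orientations are given as a 3x3 rotation matrix whose columns are the frame's x, y, z axes.
In Python, from bench import ctrl gives the robot as it stands. The module is installed in compiled form; this text tells all that it offers. Calls block until the motion is done:
- ctrl.goto(position, orientation): joint-space move of the TCP to a pose.
- ctrl.move_l(position, vel=0.15, ori=None, contact_N=None): straight line of the TCP; ori=None keeps the orientation; vel is the mean speed in m/s. With contact_N (N) it stops when the force on the tool has changed by that much, and returns True; else False.
- ctrl.movej(angles): joint-space move.
- ctrl.command_gripper(opening): opening from 0.0 (shut) to 1.0 (fully open); the grip force is fixed at half the most; returns when the fingers have stopped.
- ctrl.sleep(seconds).
- ctrl.ik(position, orientation): joint angles nearest the present ones, or None.
- ctrl.read_camera(name): name is "side" or "top"; returns the picture (480x640x3 uint8, blue, green, red); there is no depth.
- ctrl.camera_params(name): a dict with "fx", "fy", "cx", "cy" (pixels), "pose" (4x4, takes a point from camera to world coordinates). Camera axes: x right, y up, looking along -z (the intrinsics and any distortion apply to the point x, -y, -z); pixel columns grow to the right and rows downward; lengths in m; the calibration is good to about 2 mm. A picture is of the moment at which its call begins. camera_params takes no time and is no camera call.
A pose or a line that the arm cannot do raises ctrl.MotionError and nothing moves.
- ctrl.sign_off(): hands the job in, once; it reports no verdict.
Readings, each from a call of its own:
- ctrl.current_t(): time.
- ctrl.current_q(): joint angles.
- ctrl.current_dq(): joint speeds.
- ctrl.current_effort(): joint torques, N m.
- ctrl.current_tool_pos(): TCP position.
- ctrl.current_eef_rot(): TCP orientation.
- ctrl.current_contact_force(): force on the tool from outside, world axes, zero at the start.
- ctrl.current_wrist_torque(): the same for the moment, N m.
- ctrl.current_grip_width(): opening from 0.0 (shut) to 1.0 (fully open).
Only numpy, scipy, OpenCV 4.12 (cv2) and the standard library are available. Lean on these libraries where they do the work, as an engineer would, in place of code of your own. Each camera call takes 0.05 s, during which the arm holds its last target.

TASK

The roll in the label printer has to be looked at. Lift the handled canister off the printer's lid by its handle and set it down gently, upright, on the square rubber mat beside the printer; then raise the sprung lid by its bar handle until it is in line with the gauge arm on the printer's side. Finish while still holding the lid there by the bar (it springs shut if let go), without shifting the gauge arm or the other things on the bench.

Things in the scene. Friction and masses are not known exactly. Their poses are not given: they have to be found in the camera images.
- printer: grey desktop label printer, fixed to the bench, body 260 (its x) x 180 (its y) x 110 high; origin at the centre of its underside, x axis from its front towards its hinge side, z up. The closed lid on top of it is level, its upper face 124 above the bench.
- lid (a joint): angle of the printer's lid in rad: 0 shut (level), grows as its front edge rises, stop at 1.2. White plate 250 x 180 x 14 hinged along the printer's y axis near the +x rim. A spring shuts it: together with the weight it takes about 1.3 N m at 0 and 1.8 N m at 0.6 rad, that is 6 to 8 N at the bar, along its arc.
- lid_hinge (a point): point on the lid's hinge axis, mid-width: 115 towards printer +x from the printer's centre, 117 above the bench. The axis runs along the printer's y.
- lid_bar (a point): the lid's handle: round steel bar, 12 in diameter, 100 long along the printer's y, on two end posts above the lid's front edge. This point is the middle of the bar's axis, which lies 232 from the hinge axis towards the lid's front and 58 above the lid's hinge plane (51 above the lid's upper face); 175 above the bench when shut. It turns with the lid, so it can turn between fingers that pinch it across the printer's x axis and stay pointing down.
- gauge (a joint): angle of the gauge arm in rad, counted like the lid's (0 level, larger = tip higher), about the same hinge line: the lid is in line with it when both joints read the same. Starts between 0.35 and 0.65. A stiff joint that stays where it is set.
- gauge_tip (a point): centre of the round tip (24 across) of the gauge arm, a bare aluminium strip 14 wide and 8 thick beside the lid on the printer's -y side, 102 from mid-width; the tip is 130 from the hinge axis.
- canister_center (a point): centre of the round white canister (72 across, 86 high without handle, about 0.3 kg), 43 above its underside; stands on the shut lid. z is up along the canister, its y runs along its handle.
- canister_handle (a point): middle of the canister's rigid carrying handle, a level bar 12 wide (canister x), 10 high and 68 long (canister y) 135 above the canister's underside; 44 of free space below it between its two posts, which are 62 apart.
- mat: black square rubber mat, 130 x 130 x 4, fixed on the bench to the left or right of the printer; origin at the centre of its underside.
- carton: bystander: small closed cardboard carton 70 x 100 x 60 on the other side of the printer; origin under its centre. Leave alone.
- tape_roll: bystander: roll of clear tape, 90 across, 48 high, lying flat behind the printer; origin under its centre. Leave alone.
- pen_cup: bystander: black cup 72 across, 85 high, behind the printer; origin under its centre. Leave alone.
Mind the look-alikes: they are no part of the job. Several things look just like the mat: the one meant starts nearest to the robot's base.

How it is judged:
By the outcome, as a careful person would: the job done as asked, in the order asked, and still so for the second after the job is handed in, while the arm keeps its last pose, push and grip.
It also fails if it takes over 53 s, if anything falls off the work surface, if the arm or the gripper's body presses on something with over 40 N, if the wrist force passes 120 N, or if a joint passes its speed limit or range.

## Working session

There is one attempt and no reset: what is moved stays moved. The work goes in short steps, each a Python script; the robot and the scene stay as the last script left them, time stands still between calls to the robot, and variables do not carry over. Pictures are saved under pics/ and viewed, and the job is handed in when it is done.

```bash
mkdir -p pics; ls
python3 - <<'E'
from bench import ctrl
import cv2,numpy as np
for n in("side","top"):
    im=ctrl.read_camera(n); cv2.imwrite(f"pics/{n}0.png",im)
    p=ctrl.camera_params(n); print(n,{k:(np.round(v,4).tolist() if hasattr(v,'shape') else v) for k,v in p.items()})
print(ctrl.current_t(),ctrl.current_eef_rot(),ctrl.current_grip_width())
E
```

```text
pics
side {'fx': 470.5075885225131, 'fy': 470.5075885225131, 'cx': 320.857658166605, 'cy': 245.69492643794447, 'pose': [[0.9902, 0.0774, -0.1166, 0.5123], [-0.1399, 0.5649, -0.8132, -0.8962], [0.0029, 0.8216, 0.5701, 0.7504], [0.0, 0.0, 0.0, 1.0]]}
top {'fx': 596.5266657703014, 'fy': 596.5266657703014, 'cx': 317.53447703073726, 'cy': 244.05605091591212, 'pose': [[0.0563, 0.9787, -0.1974, 0.3804], [-0.9984, 0.0553, -0.0108, -0.072], [0.0003, 0.1977, 0.9803, 1.4057], [0.0, 0.0, 0.0, 1.0]]}
0.1 [[ 3.94789575e-01 -5.71959189e-04 -9.18771389e-01]
 [ 9.18770841e-01 -1.01085292e-03  3.94789969e-01]
 [-1.15454649e-03 -9.99999326e-01  1.26425231e-04]] 1.0033564728262323
```

View pics/side0.png

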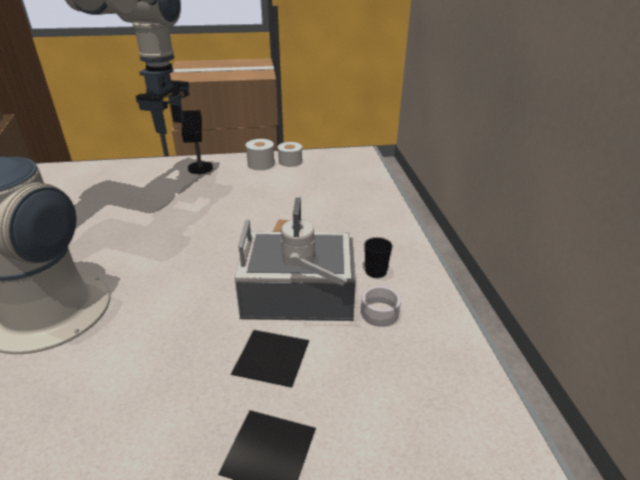

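View pics/top0.png

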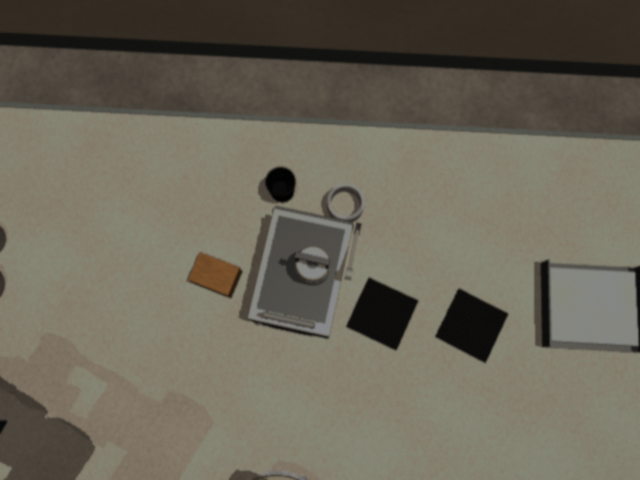

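The top view shows the printer with its bar at about (288,320), the canister at (312,262), and the gauge arm from (357,228) to (349,275). The mats are at (382,313) and (472,325). The carton is at (215,274), the cup at (281,184) and the tape at (345,203). Next I'll zoom in and write the ray helpers.

```bash
cat > h.py <<'E'
import numpy as np,cv2
from bench import ctrl
def cam(n):
    p=ctrl.camera_params(n); return p,np.array(p["pose"])
def ray(n,u,v):
    p,T=cam(n); d=np.array([(u-p["cx"])/p["fx"],-(v-p["cy"])/p["fy"],-1.]); return T[:3,3],T[:3,:3]@d
def plane(n,u,v,z):
    o,d=ray(n,u,v); return o+d*(z-o[2])/d[2]
def proj(n,P):
    p,T=cam(n); c=T[:3,:3].T@(np.array(P)-T[:3,3]); return np.array([p["cx"]+p["fx"]*c[0]/-c[2],p["cy"]-p["fy"]*c[1]/-c[2]])
def tri(uv1,uv2):
    (o1,d1),(o2,d2)=ray("side",*uv1),ray("top",*uv2)
    A=np.stack([d1,-d2],1); s=np.linalg.lstsq(A,o2-o1,rcond=None)[0]
    a,b=o1+s[0]*d1,o2+s[1]*d2; return (a+b)/2,np.linalg.norm(a-b)
def crop(n,im,c,r,w,h,k,out):
    cv2.imwrite(out,cv2.resize(im[r:r+h,c:c+w],None,fx=k,fy=k,interpolation=cv2.INTER_CUBIC))
E
python3 - <<'E'
from h import *
s=cv2.imread("pics/side0.png");t=cv2.imread("pics/top0.png")
crop("side",s,225,190,190,140,4,"pics/s0z.png")
crop("top",t,240,200,130,140,4,"pics/t0z.png")
# mats
for n,im in(("side",s),("top",t)):
    g=cv2.cvtColor(im,cv2.COLOR_BGR2GRAY); m=(g<45).astype(np.uint8)
    for c in cv2.findContours(m,0,2)[0]:
        if 800<cv2.contourArea(c)<8000:
            ap=cv2.approxPolyDP(c,6,True)[:,0]
            P=np.array([plane(n,*q,.004) for q in ap])
            print(n,cv2.contourArea(c),ap.tolist(),np.round(P[:,:2],3).tolist(),P.mean(0).round(3))
E
```

```text
side 1751.0 [[250, 412], [241, 432], [303, 457], [312, 428]] [[0.46, -0.346], [0.444, -0.385], [0.548, -0.447], [0.569, -0.395]] [ 0.505 -0.393  0.004]
side 2556.0 [[254, 332], [233, 373], [290, 385], [306, 341]] [[0.473, -0.141], [0.428, -0.25], [0.539, -0.295], [0.583, -0.184]] [ 0.506 -0.217  0.004]
side 2231.0 [[55, 189], [65, 203], [42, 211], [29, 242], [16, 245], [11, 225], [21, 256], [56, 258], [26, 274], [57, 261], [71, 236], [73, 208]] [[-0.172, 0.62], [-0.11, 0.516], [-0.166, 0.473], [-0.144, 0.298], [-0.174, 0.287], [-0.229, 0.399], [-0.141, 0.23], [-0.045, 0.207], [-0.099, 0.145], [-0.038, 0.193], [-0.036, 0.314], [-0.076, 0.479]] [-0.119  0.347  0.004]
side 2054.0 [[147, 66], [164, 72], [158, 93], [137, 96], [141, 108], [152, 111], [163, 136], [161, 110], [170, 102], [198, 156], [200, 113], [179, 103], [188, 84], [169, 80], [170, 64]] [[-0.125, 2.237], [-0.003, 2.081], [0.02, 1.665], [-0.079, 1.627], [-0.028, 1.432], [0.031, 1.381], [0.124, 1.054], [0.071, 1.39], [0.099, 1.506], [0.283, 0.829], [0.257, 1.323], [0.145, 1.485], [0.16, 1.811], [0.047, 1.905], [0.009, 2.269]
[... 399 characters left out ...]
651], [-0.319, 0.882], [-0.327, 0.949], [-0.261, 0.865], [-0.602, 1.647], [-0.481, 1.407], [-0.545, 1.722], [-0.521, 1.573], [-0.651, 1.719], [-0.706, 1.983], [-0.776, 2.032]] [-0.725  1.873  0.004]
top 2840.0 [[458, 290], [436, 336], [484, 361], [506, 313]] [[0.571, -0.394], [0.461, -0.344], [0.41, -0.455], [0.523, -0.507]] [ 0.491 -0.425  0.004]
top 2795.0 [[369, 279], [347, 325], [396, 348], [416, 300]] [[0.585, -0.183], [0.474, -0.136], [0.428, -0.252], [0.542, -0.295]] [ 0.507 -0.217  0.004]
top 846.5 [[343, 4], [366, 12], [364, 20], [372, 9], [378, 22], [426, 1]] [[1.304, -0.087], [1.285, -0.148], [1.261, -0.144], [1.294, -0.163], [1.258, -0.18], [1.325, -0.303]] [ 1.288 -0.171  0.004]
```

View pics/s0z.png

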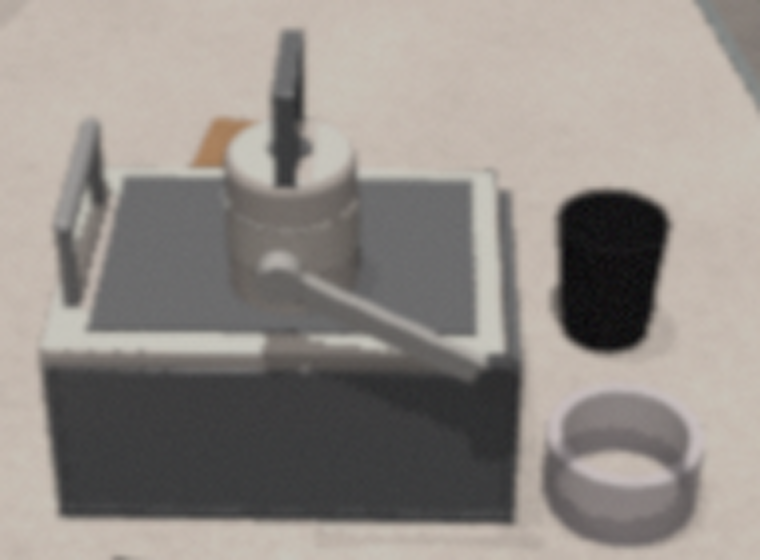

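View pics/t0z.png

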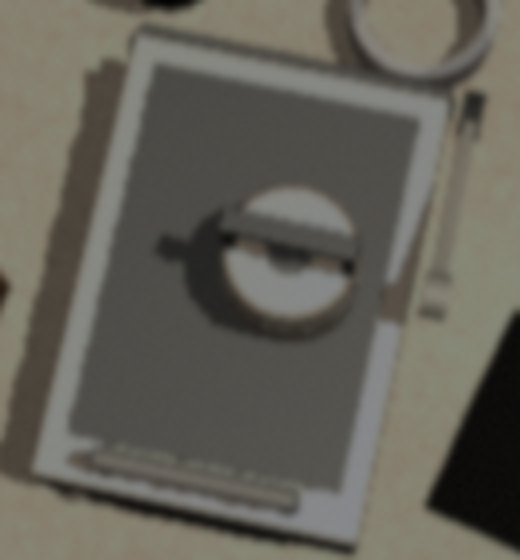

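Run:
```python
from h import *
def f(c,r,k,pts): return [(c+(x+.5)/k-.5,r+(y+.5)/k-.5) for x,y in pts]
cor=np.array([plane("top",*q,.124) for q in f(240,200,4,[(137,28),(450,98),(354,550),(33,472)])])
print("lid corners",cor.round(4).tolist()); print("sides",[np.linalg.norm(cor[i]-cor[i-1]).round(4) for i in range(4)])
cs=np.array([plane("side",*q,.124) for q in f(225,190,4,[(492,172),(490,352),(42,352),(110,170)])])
print("side lid corners",cs.round(4).tolist(),cs.mean(0)); 
print("c",cor.mean(0))
x=(cor[0]+cor[1]-cor[2]-cor[3]);y=(cor[0]+cor[3]-cor[1]-cor[2])
print("yaw x",np.degrees(np.arctan2(x[1],x[0])),"yaw y",np.degrees(np.arctan2(y[1],y[0]))-90)
h=[plane("top",*q,.264) for q in f(240,200,4,[(224,214),(357,248)])]
print("handle top",np.round(h,4).tolist(),np.linalg.norm(h[0]-h[1]))
lc=plane("top",*f(240,200,4,[(291,253)])[0],.210);print("can lid centre",lc)
b=[plane("top",*q,.175) for q in f(240,200,4,[(80,458),(297,503)])]
print("bar",np.round(b,4).tolist(),np.linalg.norm(b[0]-b[1]),np.mean(b,0))
bs=[plane("side",*q,.181) for q in f(225,190,4,[(68,218),(92,123)])]
print("bar side",np.round(bs,4).tolist(),np.linalg.norm(bs[0]-bs[1]),np.mean(bs,0))
hs=[plane("side",*q,.264) for q in f(225,190,4,[(286,92),(293,34)])]
print("handle side",np.round(hs,4).tolist(),np.linalg.norm(hs[0]-hs[1]),np.mean(hs,0))
```

```text
lid corners [[0.7177, 0.0437, 0.124], [0.6877, -0.1316, 0.124], [0.4384, -0.0917, 0.124], [0.4699, 0.0818, 0.124]]
sides [np.float64(0.2507), np.float64(0.1778), np.float64(0.2524), np.float64(0.1764)]
side lid corners [[0.7128, 0.0437, 0.124], [0.6791, -0.1283, 0.124], [0.4433, -0.0958, 0.124], [0.4828, 0.0774, 0.124]] [ 0.57948355 -0.02574338  0.124     ]
c [ 0.57841541 -0.02445368  0.124     ]
yaw x -8.919815923808798 yaw y -10.015139424304635
handle top [[0.59, -0.0179, 0.264], [0.5769, -0.0834, 0.264]] 0.06679750946290819
can lid centre [ 0.58169443 -0.05056333  0.21      ]
bar [[0.4748, 0.0521, 0.175], [0.4582, -0.0605, 0.175]] 0.11389718116749395 [ 0.46652641 -0.00419361  0.175     ]
bar side [[0.4623, -0.0553, 0.181], [0.4763, 0.04, 0.181]] 0.09624009758190123 [ 0.46928238 -0.0076548   0.181     ]
handle side [[0.5788, -0.0798, 0.264], [0.5883, -0.0205, 0.264]] 0.060061916255977434 [ 0.58350588 -0.05011974  0.264     ]
```

Run:
```python
from h import *
def f(c,r,k,pts): return [(c+(x+.5)/k-.5,r+(y+.5)/k-.5) for x,y in pts]
yaw=np.radians(-9.5);X=np.array([np.cos(yaw),np.sin(yaw),0]);Y=np.array([-X[1],X[0],0])
C=np.array([.5825,-.0255,0])
H=C+.115*X+[0,0,.117]
# points along arm, side crop: tip centre, arm mid-line, root
for q in f(225,190,4,[(278,266),(340,297),(400,330),(470,368)]):
    o,d=ray("side",*q); s=((H-.102*Y-o)@Y)/(d@Y); P=o+s*d; r=P-H
    print("side",q,P.round(4),"fwd",(-r@X).round(4),"up",r[2].round(4),"ang",np.arctan2(r[2],-r@X).round(3),"rad",np.hypot(r[2],r@X).round(4))
for a in(.35,.45,.5,.55,.65):
    T=H-.102*Y-.13*np.cos(a)*X+[0,0,.13*np.sin(a)]
    print(a,"top crop",(proj("top",T)-[240,200])*4,"side crop",(proj("side",T)-[225,190])*4)
print("root",(proj("side",H-.102*Y)-[225,190])*4,(proj("top",H-.102*Y)-[240,200])*4)
```

```text
side (294.125, 256.125) [ 0.5681 -0.1265  0.1903] fwd 0.1125 up 0.0733 ang 0.577 rad 0.1343
side (309.625, 263.875) [ 0.5989 -0.1317  0.1713] fwd 0.0813 up 0.0543 ang 0.589 rad 0.0978
side (324.625, 272.125) [ 0.6293 -0.1367  0.1507] fwd 0.0505 up 0.0337 ang 0.588 rad 0.0607
side (342.125, 281.625) [ 0.6657 -0.1428  0.1263] fwd 0.0136 up 0.0093 ang 0.599 rad 0.0165
0.35 top crop [428.94842752 317.9245258 ] side crop [259.47331327 309.28013134]
0.45 top crop [432.12298366 305.32419301] side crop [268.55241583 290.82176983]
0.5 top crop [433.89002772 298.17677575] side crop [274.02086084 281.83083979]
0.55 top crop [435.77196455 290.48313751] side crop [280.09777183 273.03418407]
0.65 top crop [439.86263556 273.5269158 ] side crop [294.03218839 256.12961179]
root [493.8565728  380.71141406] [471.45832885 115.78411403]
```

Two views agree: handle middle at about (0.584, -0.050), bar at about (0.468, -0.006), and mat at (0.507, -0.217), which is 0.55 m from the base against 0.65 m for the look-alike. The gauge reads about 0.58. Next I'll move above the canister handle.

```bash
cat >> h.py <<'E'
def R(yawdeg,flip=False):
    a=np.radians(yawdeg); x=np.array([np.cos(a),np.sin(a),0])*(-1 if flip else 1); y=np.array([0,0,-1.])
    return np.stack([x,y,np.cross(x,y)],1)
E
python3 - <<'E'
from h import *
for fl in(0,1):
  for p in([.583,-.0503,.34],[.507,-.217,.12],[.468,-.006,.156],[.53,-.02,.27]):
    q=ctrl.ik(p,R(-10,fl)); print(fl,p,None if q is None else np.round(q,1))
E
```

```text
0 [0.583, -0.0503, 0.34] [-10.8  18.7  68.1  -0.   93.2  -0.8]
0 [0.507, -0.217, 0.12] [-29.4  26.4  91.8  -0.   61.8 -19.4]
0 [0.468, -0.006, 0.156] [ -8.1  17.5 100.4  -0.   62.1   1.9]
0 [0.53, -0.02, 0.27] [-8.6 16.  82.7 -0.  81.3  1.4]
1 [0.583, -0.0503, 0.34] None
1 [0.507, -0.217, 0.12] [-29.4  26.4  91.8  -0.   61.8 160.6]
1 [0.468, -0.006, 0.156] None
1 [0.53, -0.02, 0.27] None
```

Run:
```python
from h import *
ctrl.goto([.584,-.0503,.34],R(-10))
ctrl.move_l([.584,-.0503,.243],vel=.12,contact_N=6)
print(ctrl.current_t(),ctrl.current_tool_pos(),ctrl.current_contact_force())
s=ctrl.read_camera("side");t=ctrl.read_camera("top")
k=np.hstack([cv2.resize(s[150:330,210:390],(400,400)),cv2.resize(t[170:350,220:400],(400,400))]);cv2.imwrite("pics/pre.png",k)
```

```text
3.6333 [ 0.58443168 -0.05030965  0.24372481] [ 0.39846471 -0.95057712  0.34885006]
```

View pics/pre.png

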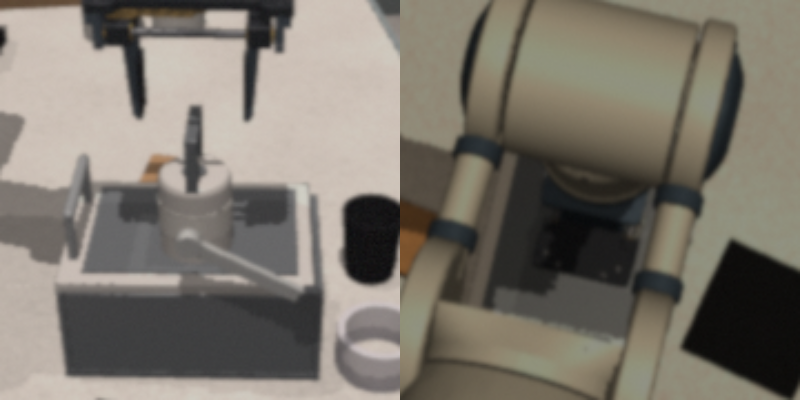

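The picture shows the fingertips at (140,115) and (250,118), higher than the handle at (193,110–200). I'll check that against the projected TCP.

Run:
```python
from h import *
k=400/180
for P in([.5844,-.0503,.2437],[.584,-.0503,.264],[.584,-.0503,.34]):
    print(P,(proj("side",P)-[210,150])*k)
print(ctrl.current_tool_pos())
s=ctrl.read_camera("side");cv2.imwrite("pics/pre2.png",s)
```

```text
[0.5844, -0.0503, 0.2437] [194.90563269 141.43482436]
[0.584, -0.0503, 0.264] [193.93027558 122.70743432]
[0.584, -0.0503, 0.34] [191.73944579  48.3401774 ]
[ 0.58448632 -0.05037607  0.24384777]
```

View pics/pre2.png

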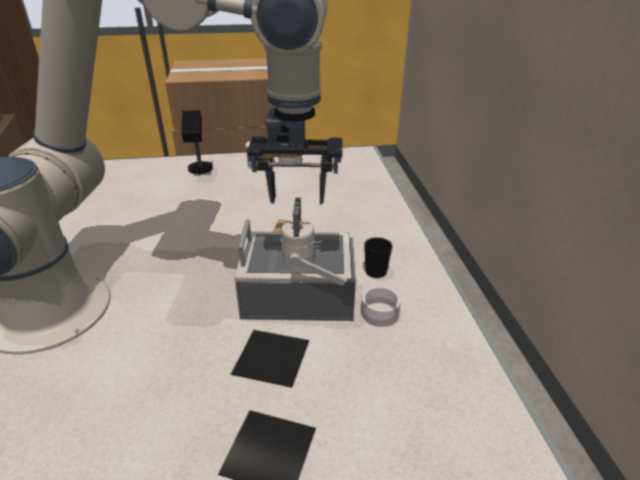

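Run:
```python
from h import *
print("start TCP px",proj("side",[.247,.574,.181]))
ctrl.command_gripper(.45)
print(ctrl.current_t(),ctrl.current_grip_width(),ctrl.current_tool_pos(),ctrl.current_contact_force())
s=ctrl.read_camera("side");crop("side",s,230,120,150,150,4,"pics/pre3.png")
print((proj("side",ctrl.current_tool_pos())-[230,120])*4)
```

```text
start TCP px [172.35096946 137.60729885]
4.6667 0.45233027978125667 [ 0.58399834 -0.05031596  0.24299168] [-1.44511781  0.30976247  0.45563403]
[270.09821941 375.77542975]
```

View pics/pre3.png

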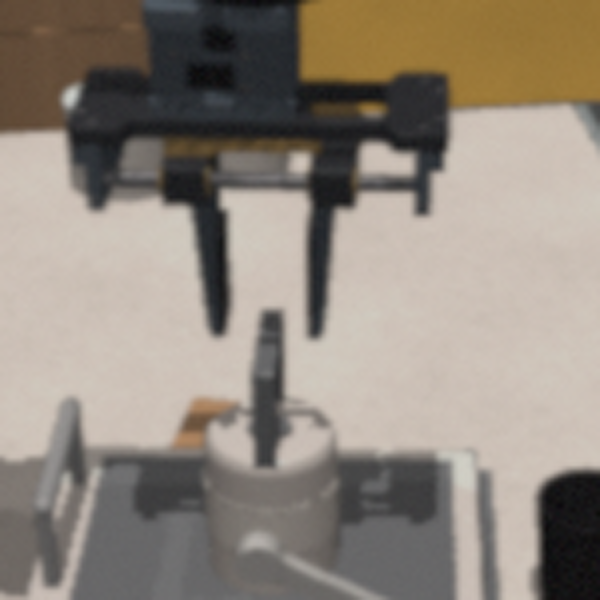

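Run:
```python
from h import *
s=cv2.imread("pics/side0.png");t=cv2.imread("pics/top0.png")
a=cv2.resize(s[50:200,100:250],(400,400),interpolation=2);b=cv2.resize(t[400:480,200:340],(700,400),interpolation=2)
p=tuple(int(v) for v in (proj("side",[.247,.574,.181])-[100,50])*400/150);cv2.circle(a,p,3,(0,0,255),-1)
print(proj("top",[.247,.574,.181]))
cv2.imwrite("pics/st.png",a)
print(np.array([ray("side",0,0)[0]]))
```

```text
[-12.20540073 414.26442301]
[[ 0.51234011 -0.89619949  0.75040373]]
```

View pics/st.png

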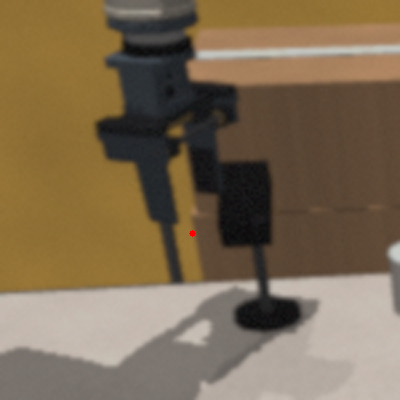

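Run:
```python
from h import *
print("base",proj("side",[0,0,0]))
p=ctrl.current_tool_pos();Xx=R(-10)[:,0]
for dz in(0,.024,.079,.1):
  for s in(-1,1):
    for dy in(-.016,.016): print(dz,s,dy,((proj("side",p+s*.0205*Xx+dy*R(-10)[:,2]*-1+[0,0,dz])-[230,120])*4).round())
for s in (-1,1): print("dy35",((proj("side",p+s*.0205*Xx+[0,.035,0])-[230,120])*4).round())
# body: 178 x 76, begins 60 behind grasp = 79 behind TCP
for s in(-1,1): print("body near bottom corner",((proj("side",p+s*.089*Xx-.038*R(-10)[:,2]*-1*-1+[0,0,.079])-[230,120])*4).round())
```

```text
base [ 48.53600455 309.99500968]
0 -1 -0.016 [234. 360.]
0 -1 0.016 [228. 391.]
0 1 -0.016 [311. 361.]
0 1 0.016 [307. 393.]
0.024 -1 -0.016 [232. 320.]
0.024 -1 0.016 [226. 351.]
0.024 1 -0.016 [310. 321.]
0.024 1 0.016 [307. 352.]
0.079 -1 -0.016 [228. 225.]
0.079 -1 0.016 [222. 254.]
0.079 1 -0.016 [309. 226.]
0.079 1 0.016 [305. 255.]
0.1 -1 -0.016 [227. 187.]
0.1 -1 0.016 [220. 215.]
0.1 1 -0.016 [308. 188.]
0.1 1 0.016 [305. 217.]
dy35 [226. 342.]
dy35 [302. 343.]
body near bottom corner [ 77. 272.]
body near bottom corner [444. 279.]
```

The whole gripper appears about 30 mm higher (or farther away) than the reported TCP. Before grasping, I'll triangulate the fingertips from both cameras with the tool tilted at a clear spot.

Run:
```python
from h import *
ctrl.move_l([.584,-.0503,.34],vel=.2)
a=np.radians(40);y=np.array([0,-np.sin(a),-np.cos(a)]);x=np.array([1.,0,0]);Rt=np.stack([x,y,np.cross(x,y)],1)
for p in([.45,-.40,.30],[.45,-.35,.30],[.5,-.35,.25]):
    q=ctrl.ik(p,Rt); print(p,q)
    if q is not None: break
ctrl.goto(p,Rt); ctrl.sleep(.2)
print(ctrl.current_t(),ctrl.current_tool_pos(),ctrl.current_eef_rot().round(3) if hasattr(ctrl.current_eef_rot(),'round') else 0)
s=ctrl.read_camera("side");t=ctrl.read_camera("top");cv2.imwrite("pics/s1.png",s);cv2.imwrite("pics/t1.png",t)
P=np.array(ctrl.current_tool_pos())
for n,im in(("side",s),("top",t)):
    u=proj(n,P);print(n,u);c,r=[int(max(0,v)) for v in(min(u[0]-75,490),min(u[1]-75,330))]
    im=im.copy(); 
    k=cv2.resize(im[r:r+150,c:c+150],(400,400),interpolation=2);cv2.circle(k,tuple(int(v) for v in (u-[c,r])*400/150),3,(0,0,255),-1)
    globals()[n]=k; print(c,r)
cv2.imwrite("pics/tri.png",np.hstack([side,top]))
```

```text
[0.45, -0.4, 0.3] [-25.89741032  14.3852148   95.10678521 -42.61657019  58.64999174
  -6.78670383]
6.8583 [ 0.45051363 -0.39976006  0.30010648] [[ 1.     0.001 -0.   ]
 [ 0.    -0.643  0.766]
 [ 0.    -0.766 -0.643]]
side [225.66997646 313.67956379]
150 238
top [497.94091571 335.80767206]
422 260
```

View pics/tri.png

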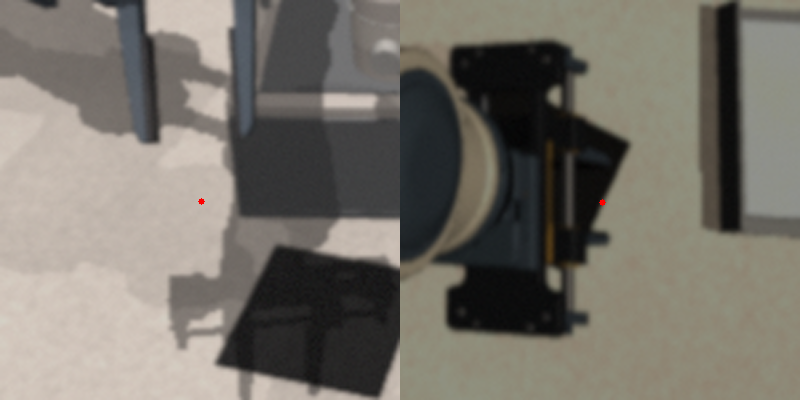

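Run:
```python
from h import *
P=np.array([.4505,-.3998,.3001]);Rm=np.array(ctrl.current_eef_rot())
for uv in((223.9,288.6),):
  for tv in((500,335),(498,335)):
    m,e=tri(uv,tv);print(m,e,"d",m-P,"tool frame",Rm.T@(m-P))
t=cv2.imread("pics/t1.png");k=cv2.resize(t[290:390,440:540],(600,600),interpolation=2);k=np.clip(k.astype(float)*2.2,0,255).astype(np.uint8);cv2.imwrite("pics/t1z.png",k)
```

```text
[ 0.45079429 -0.39195333  0.33841675] 0.002513568887880888 d [0.00029429 0.00784667 0.03831675] tool frame [ 0.00030864 -0.03439689 -0.01861689]
[ 0.45060024 -0.38911681  0.33611922] 0.0022254098426570186 d [0.00010024 0.01068319 0.03601922] tool frame [ 0.00011481 -0.03446006 -0.01496715]
```

View pics/t1z.png

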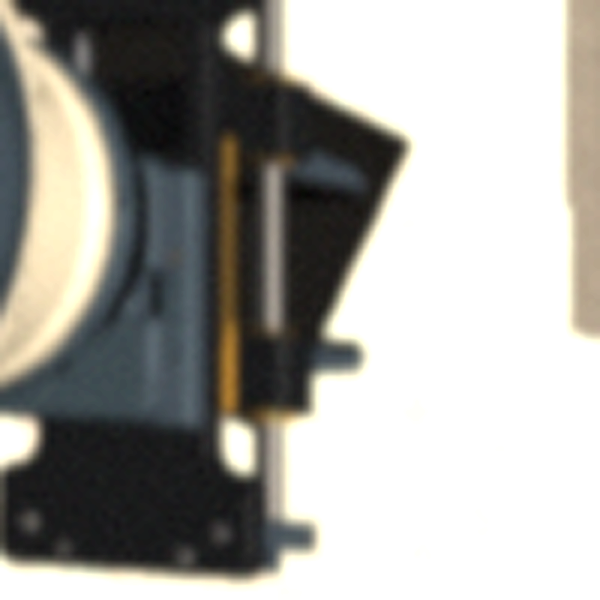

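View pics/s1.png

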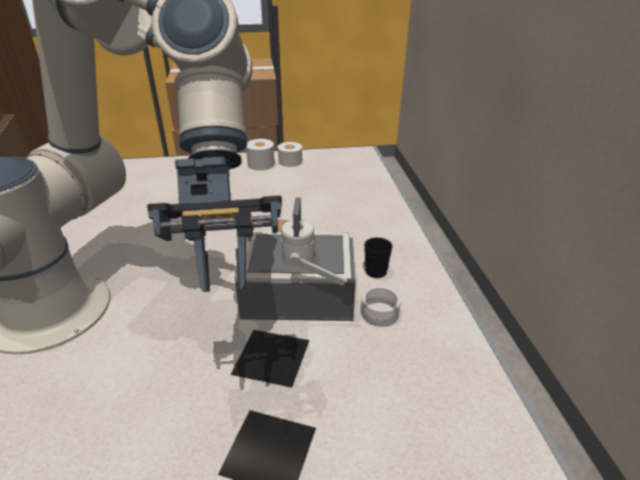

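Both views triangulate the real fingertips about 34 mm short of the reported TCP along the tool axis. The lateral offset of about 16 mm is just the visible face of the finger. I'll confirm this with a gentle touch on a clear spot of bench.

Run:
```python
from h import *
ctrl.goto([.35,-.30,.05],R(-10))
ctrl.sleep(.2); f0=np.array(ctrl.current_contact_force())
r=ctrl.move_l([.35,-.30,-.045],vel=.05,contact_N=4)
print(r,ctrl.current_t(),ctrl.current_tool_pos(),f0,ctrl.current_contact_force())
ctrl.move_l([.35,-.30,.05],vel=.2)
```

```text
True 9.6667 [ 0.34990764 -0.29989279 -0.03253088] [-0.65324852 -0.0658077  -0.87669689] [-0.85086799  0.83580659 10.48103304]
```

The touch confirms it: contact came at a reported z of -0.0325, so the real tips sit about 32 mm above the reported TCP. I'll apply that correction and grasp the handle.

```bash
cat >> h.py <<'E'
OFF=.032   # real tip = reported TCP + OFF (up, tool down)
def gz(z): return z-.019-OFF  # TCP z for grasp point at z
E
python3 - <<'E'
from h import *
ctrl.move_l([.40,-.25,.33],vel=.35)
ctrl.command_gripper(1.0)
ctrl.goto([.584,-.0503,.30],R(-10))
print(ctrl.move_l([.584,-.0503,gz(.260)],vel=.1,contact_N=6))
ctrl.command_gripper(.3)
s=ctrl.read_camera("side");crop("side",s,230,120,150,150,4,"pics/pre4.png")
print(ctrl.current_t(),ctrl.current_tool_pos(),ctrl.current_grip_width(),ctrl.current_contact_force())
E
```

```text
False
15.3167 [ 0.58399361 -0.05031161  0.20900242] 0.3005714906908801 [-0.26347372 -0.53974677 -0.0473936 ]
```

View pics/pre4.png

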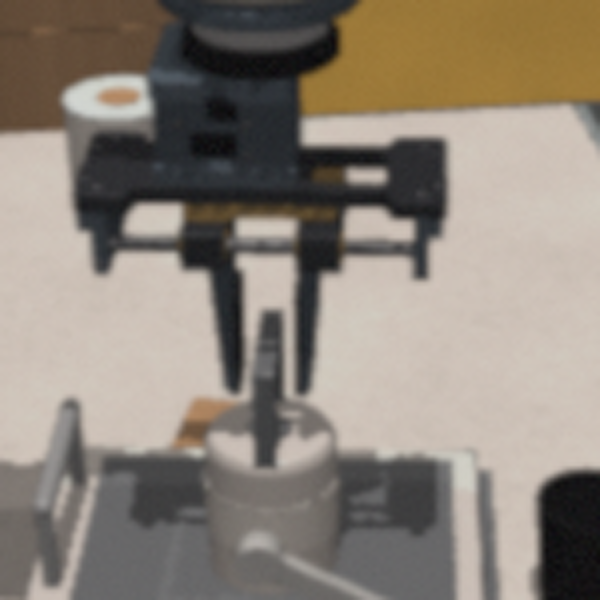

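Run:
```python
from h import *
ctrl.command_gripper(0.0)
w=ctrl.current_grip_width();print("w mm",w*91,ctrl.current_contact_force())
if .08<w<.2:
    ctrl.move_l([.584,-.0503,.225],vel=.06)
    ctrl.move_l([.584,-.0503,.335],vel=.2)
    print(ctrl.current_t(),ctrl.current_grip_width()*91,ctrl.current_contact_force())
    s=ctrl.read_camera("side");t=ctrl.read_camera("top");cv2.imwrite("pics/s2.png",s)
    crop("side",s,220,130,180,140,4,"pics/s2z.png")
```

```text
w mm 11.83040352214933 [-1.60611652  0.25791632  0.17737105]
16.8167 11.907448703623464 [ 0.18834321 -0.77250766 -4.2492497 ]
```

View pics/s2z.png

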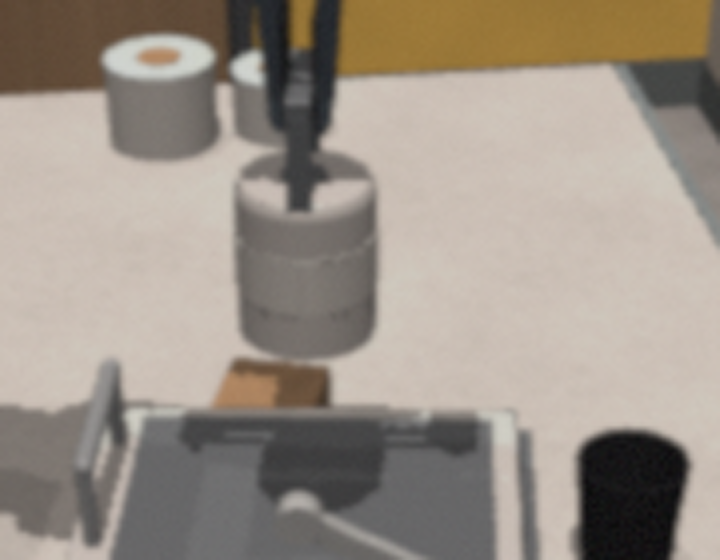

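Run:
```python
from h import *
ctrl.move_l([.507,-.217,.335],vel=.2)
ctrl.move_l([.507,-.217,.110],vel=.18)
f0=np.array(ctrl.current_contact_force())
r=ctrl.move_l([.507,-.217,.078],vel=.025,contact_N=2.5)
print(r,ctrl.current_t(),ctrl.current_tool_pos(),f0,ctrl.current_contact_force())
s=ctrl.read_camera("side");crop("side",s,200,220,180,180,3.3,"pics/s3z.png")
```

```text
True 20.225 [ 0.50648549 -0.21682923  0.08860558] [-0.09815743  0.59999681 -2.8458004 ] [-2.12618957 -0.05709265  3.71761651]
```

View pics/s3z.png

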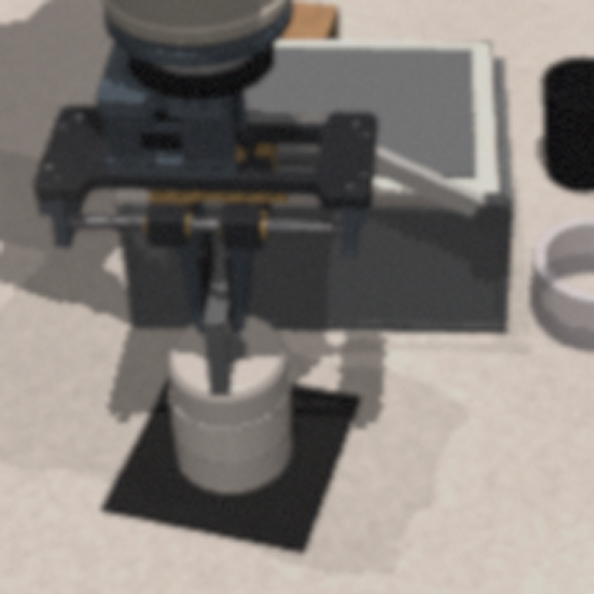

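The canister stands on the mat, with contact at z = 0.0886 as predicted. Next: release, retreat, hover over the bar and look again.

Run:
```python
from h import *
ctrl.command_gripper(.45)
p=np.array(ctrl.current_tool_pos())
ctrl.move_l([p[0],p[1],.20],vel=.12)
ctrl.move_l([.48,-.15,.30],vel=.3)
ctrl.goto([.468,-.006,.26],R(-9.5))
print(ctrl.current_t(),ctrl.current_tool_pos())
s=ctrl.read_camera("side");t=ctrl.read_camera("top");cv2.imwrite("pics/s4.png",s);cv2.imwrite("pics/t4.png",t)
crop("side",s,225,190,190,145,4.2,"pics/s4z.png");crop("top",t,240,180,200,190,3,"pics/t4z.png")
crop("side",s,220,300,120,100,5,"pics/s4m.png")
```

```text
23.1833 [ 0.4677741  -0.00601686  0.25905096]
```

View pics/s4z.png

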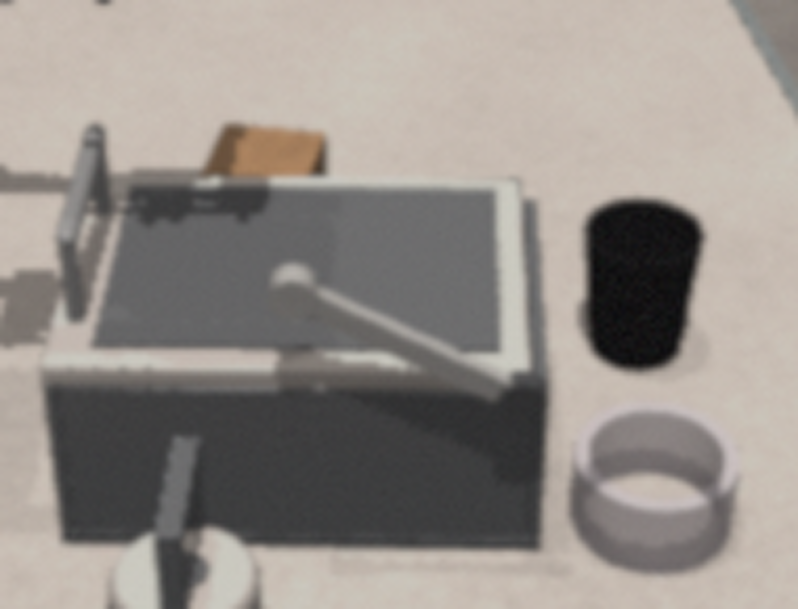

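View pics/t4z.png

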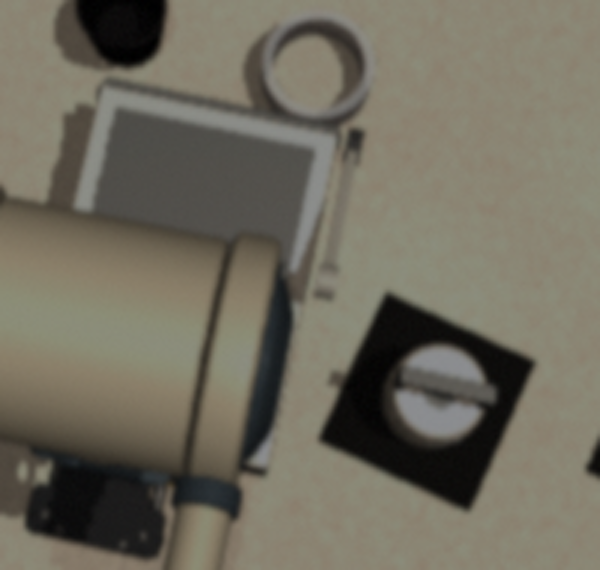

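View pics/s4m.png

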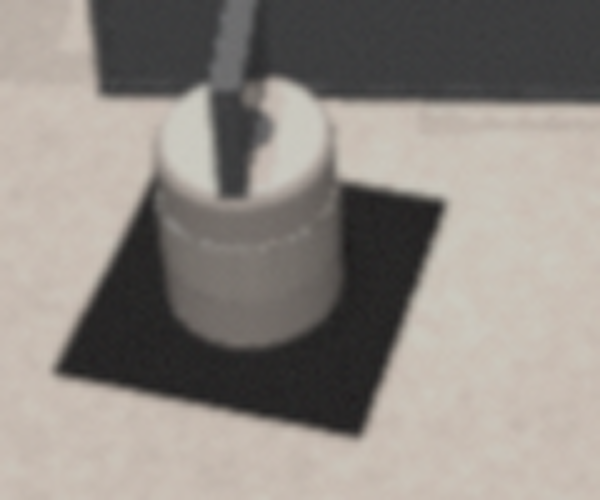

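The canister stands upright, centred on the mat. The gauge is now unobstructed, so I'll enlarge it for a line fit.

Run:
```python
from h import *
s=cv2.imread("pics/s4.png");crop("side",s,284,246,66,48,12,"pics/g.png")
```

```text
(no output)
```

View pics/g.png

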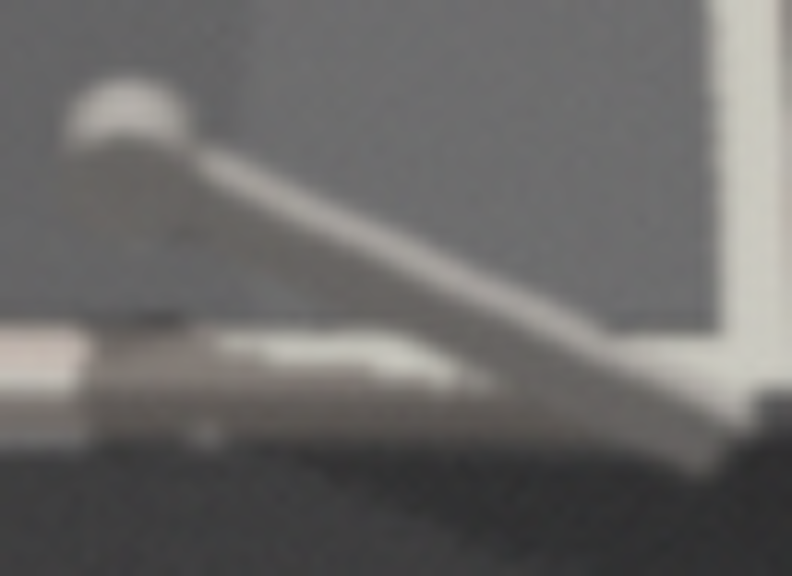

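```bash
cat > g.py <<'E'
from h import *
def edge(im,cols,r0,slope,c0,half=5):
    g=cv2.GaussianBlur(cv2.cvtColor(im,cv2.COLOR_BGR2GRAY).astype(float),(3,3),0); out=[]
    for c in cols:
        m=r0+slope*(c-c0); rr=np.arange(int(m-half),int(m+half)+1); d=g[rr+1,c]-g[rr-1,c]; i=int(np.argmax(d))
        if 0<i<len(rr)-1:
            a,b,e=d[i-1:i+2]; out.append((c,rr[i]+.5*(a-e)/(a-2*b+e),b))
    return np.array(out)
def angle(pts,n,C,yaw,yo):
    yaw=np.radians(yaw);X=np.array([np.cos(yaw),np.sin(yaw),0]);Y=np.array([-X[1],X[0],0]);H=np.array([*C,0])+.115*X+[0,0,.117]
    P=[]
    for u,v in pts[:,:2]:
        o,d=ray(n,u,v); s=((H+yo*Y-o)@Y)/(d@Y); r=o+s*d-H; P.append((-r@X,r[2]))
    P=np.array(P); vx,vy,x0,y0=cv2.fitLine(P.astype(np.float32),cv2.DIST_HUBER,0,1e-4,1e-4).ravel()
    a=np.arctan2(vy,vx) if vx>0 else np.arctan2(-vy,-vx)
    return a,(y0*np.cos(a)-x0*np.sin(a)),P
E
python3 - <<'E'
from g import *
s=cv2.imread("pics/s4.png")
e=edge(s,range(303,333),258.5,180/395,301,4)
print(e[:, :2].round(2).tolist())
for C in([.5825,-.0255],[.5845,-.0255],[.5825,-.0235]):
  for yaw in(-8.5,-9.5,-10.5):
    a,off,_=angle(e,"side",C,yaw,-.098); print(C,yaw,"ang",round(float(a),4),"offset from hinge (want .007)",round(float(off),4))
E
```

```text
[[303.0, 258.24], [304.0, 258.72], [305.0, 259.18], [306.0, 259.74], [307.0, 260.22], [308.0, 260.76], [309.0, 261.18], [310.0, 261.71], [311.0, 262.1], [312.0, 262.62], [313.0, 262.98], [314.0, 263.46], [315.0, 263.85], [316.0, 264.28], [317.0, 264.76], [318.0, 265.19], [319.0, 265.72], [320.0, 266.2], [321.0, 266.72], [322.0, 267.13], [323.0, 267.7], [324.0, 268.11], [325.0, 268.56], [326.0, 268.92], [327.0, 269.39], [328.0, 269.82], [329.0, 270.21], [330.0, 270.74], [331.0, 271.19], [332.0, 271.74]]
[0.5825, -0.0255] -8.5 ang 0.514 offset from hinge (want .007) 0.0089
[0.5825, -0.0255] -9.5 ang 0.5038 offset from hinge (want .007) 0.0111
[0.5825, -0.0255] -10.5 ang 0.4933 offset from hinge (want .007) 0.0134
[0.5845, -0.0255] -8.5 ang 0.514 offset from hinge (want .007) 0.0077
[0.5845, -0.0255] -9.5 ang 0.5038 offset from hinge (want .007) 0.0099
[0.5845, -0.0255] -10.5 ang 0.4933 offset from hinge (want .007) 0.0122
[0.5825, -0.0235] -8.5 ang 0.514 offset from hinge (want .007) 0.0077
[0.5825, -0.0235] -9.5 ang 0.5038 offset from hinge (want .007) 0.0099
[0.5825, -0.0235] -10.5 ang 0.4933 offset from hinge (want .007) 0.0122
```

Run:
```python
from g import *
def hedge(im,rows,c0,slope,r0,sgn,half=5):
    e=edge(cv2.transpose(im if sgn>0 else 255-im),rows,c0,slope,r0,half); return e[:,[1,0]]
def vedge(im,cols,r0,slope,c0,sgn,half=4): return edge(im if sgn>0 else 255-im,cols,r0,slope,c0,half)[:,:2]
def fit(n,p):
    W=np.array([plane(n,u,v,.124)[:2] for u,v in p]); vx,vy,x,y=cv2.fitLine(W.astype(np.float32),cv2.DIST_HUBER,0,1e-4,1e-4).ravel()
    res=np.abs((W[:,0]-x)*vy-(W[:,1]-y)*vx); return (np.degrees(np.arctan2(vy,vx))+90)%180-90, (x,y), np.median(res)
t=cv2.imread("pics/t0.png");s=cv2.imread("pics/s4.png")
# top: panel left inner edge crop (152,65)->(70,432): bright(left)->dark
f=lambda x,y:(240+x/4,200+y/4)
for nm,(a,b),sg in(("left",((152,65),(70,432)),-1),("right",((421,125),(345,485)),1)):
    A,B=f(*a),f(*b); sl=(B[0]-A[0])/(B[1]-A[1]); p=hedge(t,range(int(A[1])+4,int(B[1])-5),A[0],sl,A[1],sg,4); print("top",nm,fit("top",p))
A,B=f(152,65),f(421,125); p=vedge(t,range(int(A[0])+4,int(B[0])-4),A[1],(B[1]-A[1])/(B[0]-A[0]),A[0],1,3);print("top back",fit("top",p))
g=lambda x,y:(225+x/4.2,190+y/4.2)
A,B=g(280,186),g(495,190);p=vedge(s,range(int(A[0]),int(B[0])-2),A[1],0.01,A[0],-1,3);print("side far",fit("side",p))
A,B=g(498,190),g(500,345);p=hedge(s,range(int(A[1])+3,int(B[1])-3),A[0],.01,A[1],1,3);print("side back",fit("side",p))
A,B=g(55,542),g(535,547);p=vedge(s,range(240+60,int(B[0])-3),A[1]+1,.01,A[0],1,4)
W=np.array([plane("side",u,v,0) for u,v in p]);print("side body foot yaw",np.degrees(np.arctan(np.polyfit(W[:,0],W[:,1],1)[0])))
```

```text
[ WARN:0@0.401] global loadsave.cpp:275 findDecoder imread_('pics/t0.png'): can't open/read file: check file path/integrity
Traceback (most recent call last):
TypeError: unsupported operand type(s) for -: 'int' and 'NoneType'
```

```bash
cp pics/top0.png pics/t0.png
python3 - <<'E'
from g import *
def hedge(im,rows,c0,slope,r0,sgn,half=5):
    e=edge(cv2.transpose(im if sgn>0 else 255-im),rows,c0,slope,r0,half); return e[:,[1,0]]
def vedge(im,cols,r0,slope,c0,sgn,half=4): return edge(im if sgn>0 else 255-im,cols,r0,slope,c0,half)[:,:2]
def fit(n,p):
    W=np.array([plane(n,u,v,.124)[:2] for u,v in p]); vx,vy,x,y=cv2.fitLine(W.astype(np.float32),cv2.DIST_HUBER,0,1e-4,1e-4).ravel()
    res=np.abs((W[:,0]-x)*vy-(W[:,1]-y)*vx); return round(float((np.degrees(np.arctan2(vy,vx))+90)%180-90),2), (float(x),float(y)), float(np.median(res))
t=cv2.imread("pics/t0.png");s=cv2.imread("pics/s4.png")
f=lambda x,y:(240+x/4,200+y/4)
for nm,(a,b),sg in(("left",((152,65),(70,432)),-1),("right",((421,125),(345,485)),1)):
    A,B=f(*a),f(*b); sl=(B[0]-A[0])/(B[1]-A[1]); p=hedge(t,range(int(A[1])+4,int(B[1])-5),A[0],sl,A[1],sg,4); print("top",nm,fit("top",p))
A,B=f(152,65),f(421,125); p=vedge(t,range(int(A[0])+4,int(B[0])-4),A[1],(B[1]-A[1])/(B[0]-A[0]),A[0],-1,3);print("top back",fit("top",p))
g=lambda x,y:(225+x/4.2,190+y/4.2)
A,B=g(280,186),g(495,190);p=vedge(s,range(int(A[0]),int(B[0])-2),A[1],0.01,A[0],-1,3);print("side far",fit("side",p))
A,B=g(498,190),g(500,345);p=hedge(s,range(int(A[1])+3,int(B[1])-3),A[0],.01,A[1],1,3);print("side back",fit("side",p))
A,B=g(55,542),g(535,547);p=vedge(s,range(300,int(B[0])-3),A[1]+1,.01,A[0],1,4)
W=np.array([plane("side",u,v,0) for u,v in p]);print("side body foot yaw",np.degrees(np.arctan(np.polyfit(W[:,0],W[:,1],1)[0])))
E
```

```text
top left (-8.99, (0.6055616140365601, 0.04768918827176094), 0.00021758689398515682)
top right (-9.03, (0.564184308052063, -0.09774794429540634), 0.00011068728884567128)
top back (80.97, (0.6872363090515137, -0.04063987731933594), 7.98697984422078e-05)
side far (-8.52, (0.6369690895080566, 0.04641895741224289), 0.00031839931019378)
side back (81.13, (0.6868780255317688, -0.03764350712299347), 0.0001400571880694184)
side body foot yaw -9.011415493730944
```

Printer yaw is -9.0° (four edges agree within 0.5°) and its centre is about (0.584, -0.025). The gauge is about 0.51. Next I'll grasp the bar.

```bash
cat >> h.py <<'E'
YAW=-9.0;CC=np.array([.5838,-.0248,0]);XX=R(YAW)[:,0];YY=np.array([-XX[1],XX[0],0]);HH=CC+.115*XX+[0,0,.117]
def bar(th): 
    a=th+np.arctan2(.058,.232); r=np.hypot(.058,.232); return HH-XX*r*np.cos(a)+np.array([0,0,r*np.sin(a)])
E
python3 - <<'E'
from g import *
e=edge(cv2.imread("pics/s4.png"),range(303,333),258.5,180/395,301,4)
print("gauge",angle(e,"side",CC[:2],YAW,-.098)[:2])
for yo in(-.106,-.110):
    o,d=ray("side",294.1,261.5);s=((HH+yo*YY-o)@YY)/(d@YY);r=o+s*d-HH;print("tip",np.arctan2(r[2],-r@XX),np.hypot(r[2],r@XX))
b=bar(0);print(b,bar(.5))
ctrl.move_l([b[0],b[1],.20],vel=.2,ori=R(YAW))
print(ctrl.move_l([b[0],b[1],gz(b[2])],vel=.1,contact_N=6))
s=ctrl.read_camera("side");crop("side",s,200,150,150,150,4,"pics/b1.png")
ctrl.command_gripper(0.0)
print(ctrl.current_t(),ctrl.current_tool_pos(),ctrl.current_grip_width()*91,ctrl.current_contact_force())
s=ctrl.read_camera("side");crop("side",s,200,150,150,150,4,"pics/b2.png")
E
```

```text
gauge (np.float32(0.5089069), np.float32(0.008805588))
tip 0.49544492327850254 0.13043438977618516
tip 0.5166357657435031 0.13158185381639667
[ 0.46824046 -0.00649717  0.175     ] [ 0.52375598 -0.01528996  0.27912651]
False
25.2583 [ 0.46801582 -0.00644334  0.12400549] 11.177013999766306 [-1.98852845  0.97483995  1.84949586]
```

View pics/b2.png

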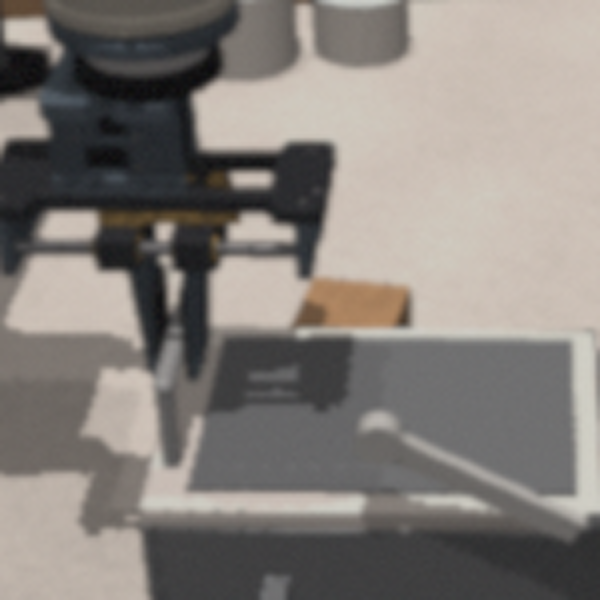

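The bar is held at 11.2 mm, and gauge tip and arm line agree at 0.50–0.52. I'll raise it along the arc in two stages.

Run:
```python
from h import *
for i,th in enumerate(np.linspace(.05,.5,10)):
    b=bar(th);ctrl.move_l([b[0],b[1],gz(b[2])],vel=.06)
    if i in(0,1,4,9):
        print(round(th,2),round(ctrl.current_t(),2),np.round(ctrl.current_contact_force(),1),round(ctrl.current_grip_width()*91,2))
    if np.linalg.norm(ctrl.current_contact_force())>35: print("stop");break
s=ctrl.read_camera("side");cv2.imwrite("pics/s5.png",s);crop("side",s,225,150,190,160,4.1,"pics/s5z.png")
print(ctrl.current_tool_pos(),bar(.5)-[0,0,.051])
```

```text
0.05 25.66 [-2.1 -1.2 -5.5] 11.45
0.1 26.01 [-5.   0.5 -4.6] 11.38
0.25 27.06 [-11.1   1.1  -2. ] 11.36
0.5 28.81 [-20.6   2.    7.8] 11.18
[ 0.52146268 -0.01500847  0.22893415] [ 0.52375598 -0.01528996  0.22812651]
```

View pics/s5z.png

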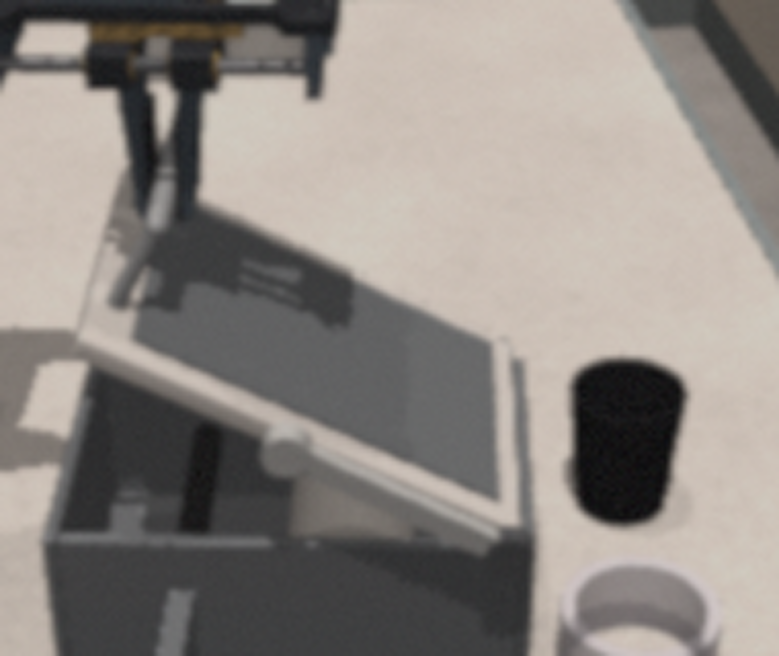

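```bash
cat >> g.py <<'E'
def F(im,c,r,k,A,B,n,yo,half=4,sg=1,trim=4,name="side"):
    A=(c+A[0]/k,r+A[1]/k);B=(c+B[0]/k,r+B[1]/k)
    e=edge(im if sg>0 else 255-im,range(int(A[0])+trim,int(B[0])-trim),A[1],(B[1]-A[1])/(B[0]-A[0]),A[0],half)
    a,o,P=angle(e,name,CC[:2],YAW,yo); return round(float(a),4),round(float(o),4),len(e),P[[0,-1]].round(3).tolist()
E
python3 - <<'E'
from g import *
s=cv2.imread("pics/s5.png")
print("lid panel near edge",F(s,225,150,4.1,(140,342),(495,496),0,-.075))
print("lid panel far edge",F(s,225,150,4.1,(350,270),(490,335),0,.075))
print("gauge top far edge",F(s,225,150,4.1,(315,448),(495,530),0,-.098))
print(ctrl.current_t(),ctrl.current_contact_force(),ctrl.current_tool_pos())
crop("side",s,280,230,70,60,11,"pics/g5.png")
E
```

```text
lid panel near edge (0.4898, 0.0071, 78, [[0.179, 0.103], [0.02, 0.019]])
lid panel far edge (0.5033, 0.0196, 8, [[0.075, 0.063], [0.023, 0.036]])
gauge top far edge (0.4955, 0.0074, 3, [[0.037, 0.028], [0.022, 0.02]])
28.8583 [-20.05446414   1.45566633   8.23543714] [ 0.52146268 -0.01500847  0.22893415]
```

View pics/g5.png

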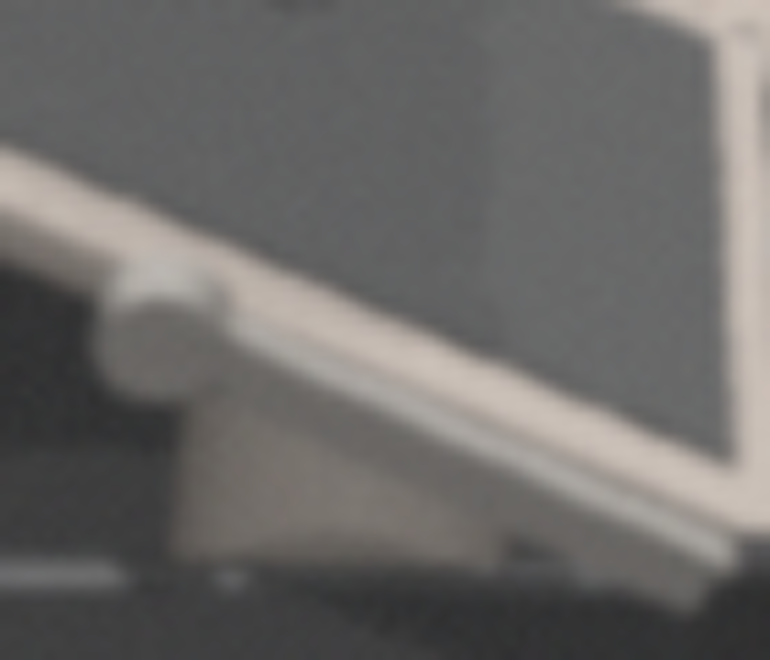

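The lid panel edge measures 0.490, and its offset from the hinge is 7.1 mm as it should be. The gauge is 0.505–0.51, so the lid needs about +0.018 rad. I'll also relieve the roughly 20 N radial pull by shifting the path outward.

Run:
```python
from g import *
a=.52+np.arctan2(.058,.232); rad=-XX*np.cos(a)+np.array([0,0,np.sin(a)])
b=bar(.517)+rad*.0025
ctrl.move_l([b[0],b[1],gz(b[2])],vel=.03); ctrl.sleep(.4)
s=ctrl.read_camera("side");cv2.imwrite("pics/s6.png",s);crop("side",s,225,150,190,160,4.1,"pics/s6z.png")
print("lid",F(s,225,150,4.1,(140,336),(495,496),0,-.075))
print(ctrl.current_t(),np.round(ctrl.current_contact_force(),1),ctrl.current_tool_pos(),ctrl.current_grip_width()*91)
crop("side",s,280,230,70,60,11,"pics/g6.png")
```

```text
lid (0.5078, 0.0072, 78, [[0.179, 0.108], [0.02, 0.02]])
29.6167 [  0.6  -1.9 -10.5] [ 0.52471826 -0.01550563  0.23281279] 10.955378744027378
```

View pics/s6z.png

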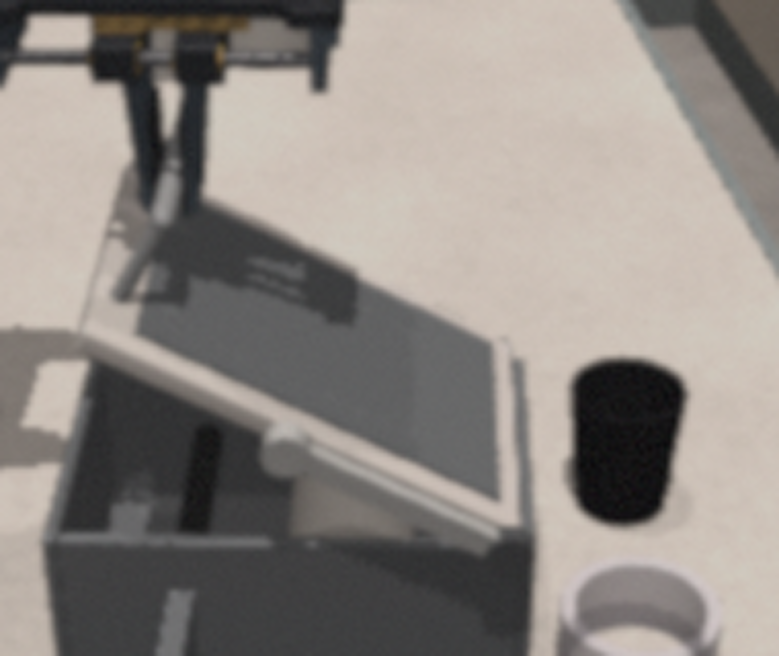

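View pics/g6.png

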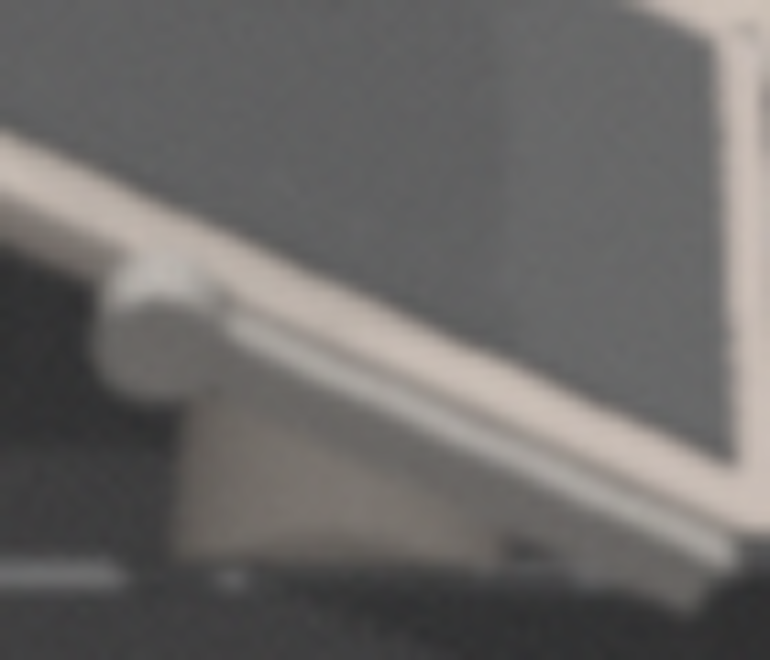

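Run:
```python
from g import *
ctrl.sleep(1.2)
s=ctrl.read_camera("side");t=ctrl.read_camera("top");cv2.imwrite("pics/s7.png",s);cv2.imwrite("pics/t7.png",t)
print("lid",F(s,225,150,4.1,(140,336),(495,496),0,-.075))
a=(280-.5,230-.5)
# gauge bright band near/lower edge (bright above -> dark below) in new and in earlier picture
for n in("s4","s7"):
    im=cv2.imread(f"pics/{n}.png"); print(n,"gauge band lower edge",F(im,280,230,11,(240,345),(730,570),0,-.106,half=3,sg=-1,trim=2))
print(ctrl.current_t(),np.round(ctrl.current_contact_force(),1),ctrl.current_tool_pos(),ctrl.current_grip_width()*91)
print(np.abs(cv2.imread("pics/s4.png").astype(int)-s)[330:400,220:330].mean(), np.abs(cv2.imread("pics/s4.png").astype(int)-s)[235:330,362:405].mean())
```

```text
lid (0.508, 0.0072, 78, [[0.179, 0.108], [0.02, 0.02]])
s4 gauge band lower edge (0.5102, 0.0064, 41, [[0.097, 0.062], [0.014, 0.016]])
s7 gauge band lower edge (0.5126, 0.0063, 41, [[0.097, 0.062], [0.014, 0.015]])
30.9167 [  0.2  -3.7 -11.8] [ 0.52476576 -0.01550078  0.23284725] 11.11990721596324
3.8103030303030305 3.8067727458180336
```

View pics/s7.png

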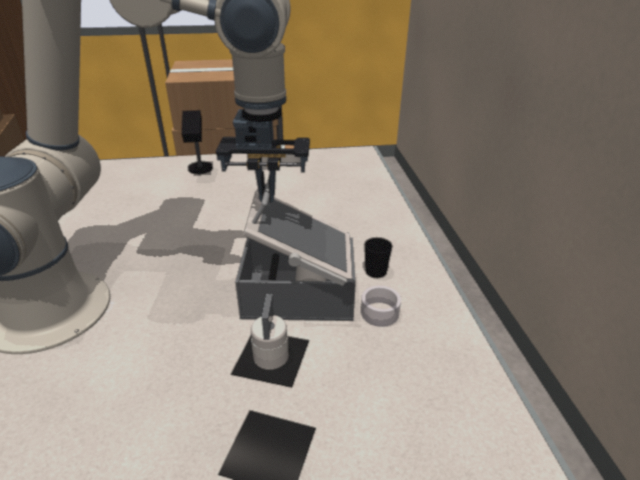

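View pics/t7.png

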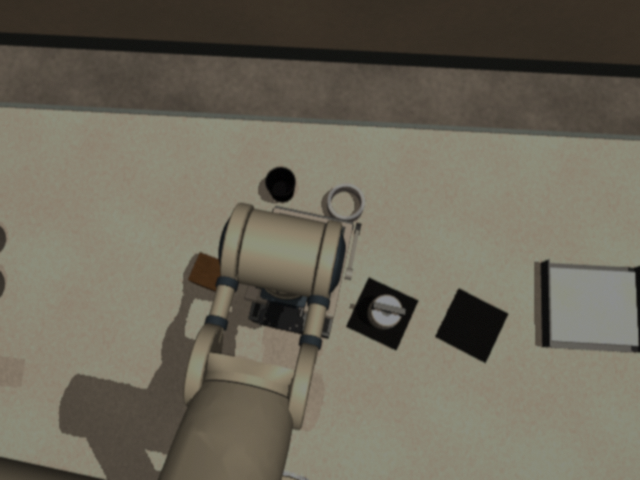

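Over 1.3 s the lid held steady at 0.508. The gauge measures 0.509–0.513 by its band edges and hasn't moved. The side view shows the canister upright on the mat at (270,342), and the cup, tape and carton in place. Handing in.

Run:
```python
from bench import ctrl
print(ctrl.sign_off())
```

```text
the job is handed in; nothing more can be done
None
```

I lifted the canister off the lid by its handle and set it upright on the mat nearest the robot. I then raised the lid by its bar and handed the job in at about 31 s, still holding the lid in line with the gauge.

**Last checks**
- **Lid and gauge:** the lid measured 0.508 rad and held steady over the last 1.3 s. The gauge arm read 0.509–0.513 rad from its edges in the side view, but only 0.495–0.517 rad from its round tip. The tip figure depends on the tip's unknown thickness, so I trust the edges. The gauge showed no movement beyond measurement error (0.510 rad before the lift, 0.513 rad after).
- **Canister:** it touched down on the mat at the expected height, and both views show it upright and near the mat's centre.
- **Other things on the bench:** the side view shows the cup and tape unchanged, and nothing touched the carton. The arm partly hides the carton in the last top view.

**What disagreed**
- **Tool point:** the real fingertips sit about 32 mm short of the reported tool point. The pictures showed this before the first grasp, a light touch on bare bench (about 10 N) confirmed it, and I corrected every later height for it.
- **Sideways pull:** on the way up the bar pulled at about 20 N away from the hinge. I shifted the path 2.5 mm outward, and the final hold was about 12 N, mostly downward.

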